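# Turn a Morse key base over on the turn-over ramp

### The arm

A 6-joint arm with a two-finger parallel gripper is mounted at the origin on the work surface. World frame = base frame: x ahead of the robot, y to its left, z up, the work surface at z = 0. Lengths are in m, angles in rad, forces in N, time in s.
With the tool pointing down it reaches from about 0.4 to 0.825 m from the base axis. Payload 7 kg.
Tool frame: the origin (TCP) lies on the centre line of the jaws, within the pads' length; the fingertips stand 11 mm ahead of it and the grasp point (between the pads) lies 8 mm behind it; z points along the fingers, y is the line along which they close (so a half turn about z gives the same grasp; the last joint's range is limited). The gripper opens to 85 mm and grips with 20 to 120 N. Pads are 22 mm wide; open, the fingers measure 114 mm over their backs; the gripper's body (76 mm by 85 mm) begins 54 mm behind the grasp point. The pads swing forward as they close: fully open they stand 13 mm farther back than shut.
Start: joints at [-0.977, 0.359, 0.012, 0, -1.224, -0.288], TCP at [0.203, -0.644, 0.242] pointing down, gripper open.
Joint ranges: [-3.07, 3.07], [-1.43, 2.12], [-1.02, 1.25], [-3.03, 1.67], [-3.05, -0], [-3.03, 3.03]. Speed limits (rad/s): [2.39, 2.39, 3.01, 3.14, 3.14, 3.14].

### API

Orientations are given as a rotation vector (axis times angle).
In Python, from station import bot gives the robot as it stands.
- The arm moves only by the tool carry_out, never from a script. Its argument "plan" is one flat list of numbers, 7 for each row, row after row: the turn, a rotation vector about the tool's x, y, z in units of 2 pi rad (1.0 is 2 pi rad), then the shift along the tool's x, y, z in units of 0.5 m (1.0 is 0.5 m), then the opening, from 0 (shut) to 1 (fully open). A call has 1 to 8 rows; each row is the pose to reach, as a shift and turn from the pose commanded when the call began, along the tool's axes at that moment, turning the shorter way round; what a row does not reach only later rows make up. A row lasts 1/10 s, in which the tool goes at most 50 mm and 8.59 degrees, less where a joint would pass 70% of its speed; a pose out of reach is approached as far as the arm can. A call with a number of a shift or a turn outside -1 to 1 is refused whole. A call with a gripper value outside its range is refused whole. The fingers move at their own pace and stop on an object; the grip force is fixed at half the most. Time passes only in rows, so rows that repeat a pose let the fingers close. It gives the time, the measured TCP pose, the force, the opening and the grip force at its end, in the units of the state.
- bot.observe(): the state, without advancing time (a new reading comes with each control period).
- bot.grab_frame(name): name is "scene" or "top"; returns the picture (480x640x3 uint8, red, green, blue); there is no depth.
- bot.camera_params(name): a dict with "vertical_fov" (degrees; the focal length in pixels is half the picture's height over the tangent of half this angle, whatever the lens; pixels are square), "cx", "cy" (the principal point, pixels), "R" (3x3) and "t" (3): a world point X has camera coordinates R X + t. Camera axes: x right, y down, z forward; pixel columns grow to the right and rows downward; lengths in m; the calibration is good to about 2 mm. A picture is of the moment at which its call begins. camera_params takes no time and is no camera call.
- bot.close_job(): hands the job in; it is judged then, once.
Trained networks look in the newest picture that a camera, given by its name, has taken for a name from the list of things; names that differ only in an ending like _2 or _b are one class to them, and where a whole thing is asked for, a point or a joint stands for the part that bears it (a point fixed in the world has none). Each returns a list of dicts, best first, with "conf" (0 to 1); they miss things now and then, are a little off and sometimes report something else, mostly with a low value. They report only what shows in the picture. A call takes as long as a camera call. They do not tell look-alikes from the thing itself.
- bot.cut_out(target, camera): "pixels" (480x640 bool, what is visible of it).
- bot.spot_point(target, camera): "point" ([x, y, z] in m, in world coordinates, good to about 4 mm: a listed point, or the origin of a listed thing).
The state is a dict: "time": time; "joint_positions": joint angles; "dq": joint speeds; "joint_efforts": joint torques, N m; "position": TCP position; "ee_rot": TCP orientation; "wrist_force": force on the tool from outside, world axes, zero at the start; "moment": the same for the moment, N m; "opening": finger opening in m; "finger_force": force on a finger pad.
Only numpy, scipy, OpenCV 4.12 (cv2) and the standard library are available. Lean on these libraries where they do the work, as an engineer would, in place of code of your own. Each camera call takes 0.05 s, during which the arm holds its last target. There are 200 camera calls.

### The job

On the radio table, turn the red key base over so that its cork underside comes up ready for its screws: bring it level, red face up and squarely lengthwise to the ramp, down onto the steel bar across the wooden turn-over ramp, with its middle a little past the bar towards the ramp's high end, and let go. It tips over the bar and drops onto the ramp, where it must end lying flat on the board with the cork side up. Leave the blue base where it lies.

Things in the scene. Friction and masses are not known exactly. Their poses are not given: they have to be found in the camera images.
- red_base: Loose Morse key base plate, 76 mm long (x), 48 mm wide (y), 12 mm thick (z), about 0.13 kg: red enamel top and sides, tan cork underside, four small dark screw holes. Lies on the table red face up, at any of three places that it swaps with a blue and a black base of the same size. Origin: centre of the cork underside; z points out of the red face. Grip it across its 48 mm width.
- blue_base: Loose base plate of the same shape and size (76 x 48 x 12 mm) in blue enamel with cork underside, lying blue face up; to be left alone. Origin: centre of its underside.
- ramp_board: Grey-painted board of the fixed wooden ramp: 227 mm along the slope, 190 mm wide, tilted 33 degrees, with 12 mm side strips and a 30 mm high kerb at its foot. High end (133 mm up) towards the robot, low end away. Origin: middle of its upper face, 72 mm over the table; x downhill (heading within 25 degrees of straight away from the robot), y level across, z square out of the board.
- bar (a point): Middle of the top of the level steel bar, 8 mm thick, across the ramp (along the board's y), 183 mm over the table, 118 mm above the board; its posts, 99 mm to each side, rise 5 mm above it at most. Frame level: x downhill, y along the bar. A base let go level and lengthwise across it, centre 5 to 20 mm on the uphill side, tips over and lands turned on the board, sliding to the kerb or not.
Mind the look-alikes: they are no part of the job. Of the things like the red_base, leave any that is yellow; of the rest the larger one is meant.

How it is judged:
By the outcome, as a careful person would: the job done as asked, in the order asked, and still so for the second after the job is handed in, with the robot touching nothing.
It also fails if it takes over 40 s, if anything falls off the work surface, if the arm or the gripper's body presses on something with over 40 N, if the wrist force passes 120 N, or if a joint passes its speed limit or range.

## Working session

There is one attempt and no reset: what is moved stays moved. The work goes in short steps, Python scripts to look and compute and a tool call to move; the robot and the scene stay as the last step left them, time stands still between calls to the robot, and variables do not carry over. Pictures are saved under pics/ and viewed, at most 10 in all, crops included, and the job is handed in when it is done.

Besides the shell and the picture viewer there is one more tool, called after "Emit:" as name(argument=value, ...) on one line, values as JSON. carry_out: Moves the arm, as the interface text tells. Its arguments: {"type":"object","properties":{"plan":{"type":"array","items":{"type":"number"}}},"required":["plan"]}

```bash
mkdir -p pics; ls; python3 - <<'E'
from station import bot
import cv2,numpy as np
for n in ("scene","top"):
    im=bot.grab_frame(n); cv2.imwrite(f"pics/{n}0.png",im[:,:,::-1])
    for t in ("red_base","blue_base","ramp_board","bar"):
        print(n,t,[(np.round(d["point"],4).tolist(),round(d["conf"],2)) for d in bot.spot_point(t,n)])
s=bot.observe();print(s)
for n in ("scene","top"): print(bot.camera_params(n))
E
```

```text
pics
scene red_base [([0.5894, -0.2473, 0.0013], 0.85), ([0.4602, -0.3138, 0.0005], 0.76), ([0.3646, -0.2612, -0.0011], 0.72)]
scene blue_base [([0.4814, -0.1002, -0.0008], 0.9)]
scene ramp_board [([0.5149, 0.2717, 0.0675], 0.95)]
scene bar [([0.5249, 0.2654, 0.1825], 0.87)]
top red_base [([0.3639, -0.2647, 0.001], 0.7), ([0.4601, -0.3131, 0.0008], 0.58), ([0.5918, -0.2492, 0.0033], 0.58)]
top blue_base [([0.4814, -0.0985, 0.0034], 0.82), ([0.5229, 0.2641, 0.1826], 0.31)]
top ramp_board [([0.4805, -0.0993, -0.0001], 0.67)]
top bar [([0.5217, 0.2632, 0.182], 0.57)]
{'time': 0.5, 'joint_positions': array([-9.76879176e-01,  3.58639787e-01,  1.18919897e-02, -4.61154325e-05,
       -1.22409083e+00, -2.88069181e-01]), 'dq': array([ 1.30884954e-03, -1.97507516e-04, -6.20997359e-04, -4.07365465e-04,
        5.25903809e-04,  2.66409779e-05]), 'joint_efforts': array([-3.32360632e-04, -5.82395625e+01,  2.93427640e+01,  6.93648845e+00,
       -1.16218427e-03,  6.02444516e-06]), 'position': array([ 0.20321145, -0.64365489,  0.24226468]), 'ee_rot': array([-4.78526987e-01,  3.10491277e+00,  8.91669168e-05]), 'wrist_force': array([-1.16949569,  0.40738937, -0.25317595]), 'moment': array([ 0.02164372, -0.03199805, -0.00768573]), 'finger_force': 0.0, 'opening': 0.08535466483608237}
{'vertical_fov': 42.85009880544882, 'cx': 317.84279811252196, 'cy': 229.92929671311325, 'R': array([[ 0.58276075,  0.81253123, -0.01352468],
       [ 0.65902379, -0.48226944, -0.57715148],
       [-0.47547614,  0.32742815, -0.81652511]]), 't': array([-0.2900003 , -0.26499236,  1.47708399])}
{'vertical_fov': 48.681589099190234, 'cx': 312.76949613667335, 'cy': 232.38466949855066, 'R': array([[ 0.0102142 , -0.999894  , -0.01037588],
       [-0.98444753, -0.0082354 , -0.17548573],
       [ 0.17538168,  0.01200696, -0.98442729]]), 't': array([-0.01953711,  0.53889179,  0.90108841])}
```

View pics/top0.png

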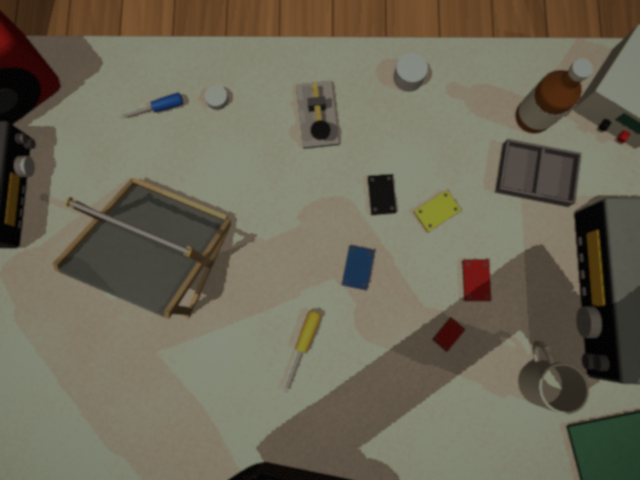

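View pics/scene0.png

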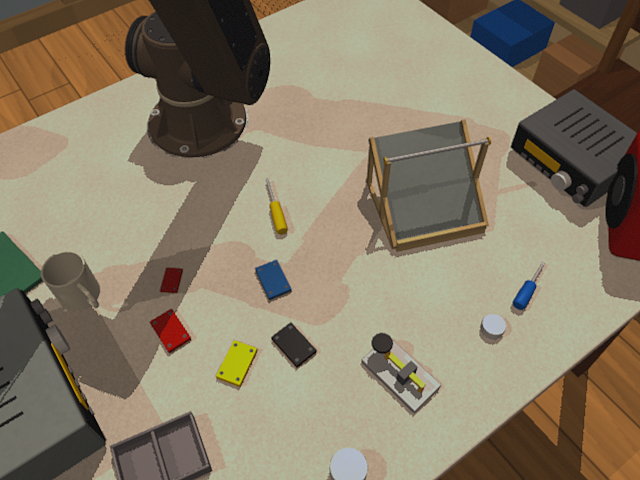

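The top view shows the larger red base at about (476,280), the smaller red look-alike at (448,334), the blue base at (358,267), and the bar running from (70,202) to about (200,255). The ramp is at upper left. In the scene view the larger red is at (171,330), and the bar runs from (388,159) to (488,143).

```bash
cat > h.py <<'E'
from station import bot
import cv2,numpy as np
def cam(n):
    p=bot.camera_params(n);f=240/np.tan(np.radians(p["vertical_fov"]/2))
    return p,f
def proj(n,X):
    p,f=cam(n);c=np.atleast_2d(X)@p["R"].T+p["t"];return c[:,:2]/c[:,2:]*f+[p["cx"],p["cy"]]
def unproj(n,uv,z):
    p,f=cam(n);uv=np.atleast_2d(uv);d=np.c_[(uv-[p["cx"],p["cy"]])/f,np.ones(len(uv))]@p["R"]
    o=-p["R"].T@p["t"];return o+d*((z-o[2])/d[:,2])[:,None]
E
python3 - <<'E'
from h import *
for n,c in (("top",(476,280)),("scene",(171,330))):
    im=cv2.imread(f"pics/{n}0.png")
    b,g,r=[im[:,:,i].astype(int) for i in range(3)]
    m=((r>90)&(g<0.4*r)&(b<0.4*r)).astype(np.uint8)
    k,lab=cv2.connectedComponents(m); M=(lab==lab[c[1],c[0]])
    v,u=np.nonzero(M); P=unproj(n,np.c_[u,v],0.012)
    R=cv2.minAreaRect((P[:,:2]*1000).astype(np.float32)); print(n,M.sum(),P.mean(0),R)
    for d in bot.cut_out("red_base",n):
        v,u=np.nonzero(d["pixels"]); P=unproj(n,np.c_[u,v],0.012)
        print("  cut",len(u),P.mean(0)[:2],cv2.minAreaRect((P[:,:2]*1000).astype(np.float32)))
    for d in bot.cut_out("ramp_board",n): 
        v,u=np.nonzero(d["pixels"]);print("  ramp",len(u),d["conf"],cv2.minAreaRect(np.c_[u,v].astype(np.float32)))
for n,e in (("top",((70,202),(190,252))),("scene",((388,159),(488,143)))):
    print(n,"bar ends",unproj(n,e,0.183))
    im=cv2.imread(f"pics/{n}0.png")
    x0,y0=(40,160) if n=="top" else (350,110)
    cv2.imwrite(f"pics/crop_{n}.png",cv2.resize(im[y0:y0+150,x0:x0+200],None,fx=4,fy=4,interpolation=cv2.INTER_CUBIC))
E
```

```text
top 655 [ 0.4704923  -0.31054629  0.012     ] ((465.4920959472656, -312.8601989746094), (62.00625991821289, 45.3078498840332), 0.7368550896644592)
  cut 1103 [ 0.5895867  -0.24531561] ((589.3385620117188, -245.03024291992188), (51.17391586303711, 79.51642608642578), 33.99848937988281)
  cut 1096 [ 0.46065302 -0.31225478] ((460.8441467285156, -312.3908996582031), (50.95774459838867, 73.01461791992188), 87.83174896240234)
  cut 590 [ 0.3624088  -0.25777846] ((362.5269470214844, -258.0470886230469), (34.85548400878906, 54.580413818359375), 49.44183349609375)
  ramp 12933 0.96 ((140.53030395507812, 244.4282989501953), (147.5780029296875, 115.99955749511719), 22.905771255493164)
scene 763 [ 0.46675612 -0.31577285  0.012     ] ((463.43182373046875, -316.40826416015625), (74.00260162353516, 46.463783264160156), 0.5294484496116638)
  cut 1138 [ 0.59293359 -0.24991746] ((593.0125732421875, -249.136962890625), (51.07017135620117, 79.4154052734375), 33.47248077392578)
  cut 987 [ 0.46426983 -0.31679745] ((463.6752624511719, -317.12432861328125), (80.53823852539062, 47.90533447265625), 0.5337313413619995)
  cut 438 [ 0.36786349 -0.26338403] ((367.74749755859375, -263.523193359375), (35.87158966064453, 57.19575500488281), 49.292720794677734)
  ramp 9932 0.96 ((427.654296875, 181.00991821289062), (111.61053466796875, 100.5217056274414), 77.73522186279297)
top bar ends [[0.55966755 0.36111614 0.183     ]
 [0.48302372 0.1704233  0.183     ]]
scene bar ends [[0.48659297 0.1737622  0.183     ]
 [0.56839633 0.35403264 0.183     ]]
```

View pics/crop_top.png

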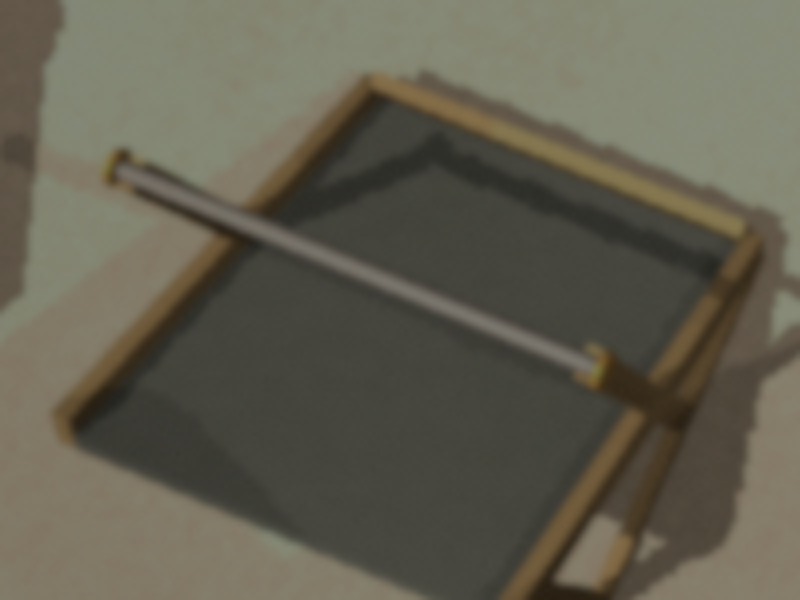

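View pics/crop_scene.png

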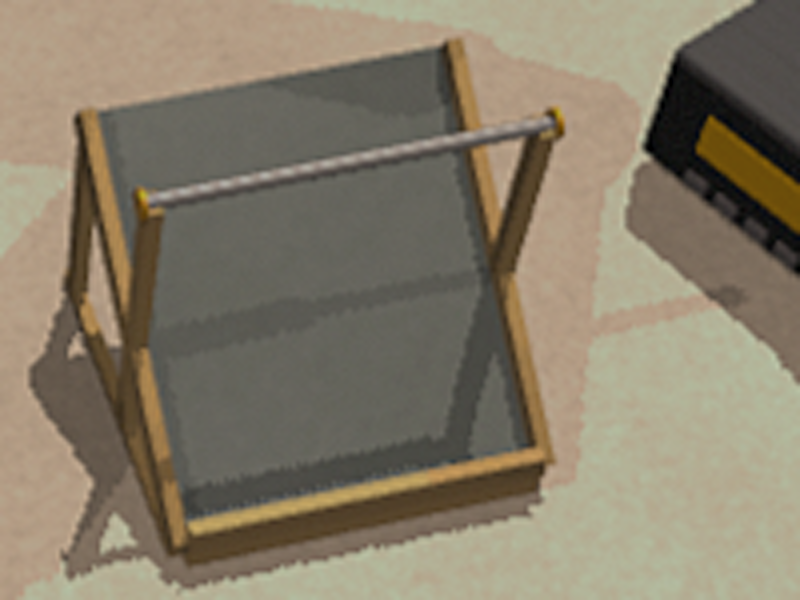

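The top crop shows the bar from crop px (118,168) to (597,367) and the kerb at the top. The scene crop shows the bar from (143,203) to (556,122) and the board's high edge from (100,114) to (447,45). Next I fit the bar pose jointly and compute the first move.

```bash
cat >> h.py <<'E'
from scipy.spatial.transform import Rotation as Ro
def row(pos,yaw):
    """row numbers for tool pointing down, tool y at heading yaw(deg) (mod 180)"""
    s=bot.observe();R0=Ro.from_rotvec(s["ee_rot"])
    best=None
    for a in (yaw,yaw+180):
        a=np.radians(a);y=np.array([np.cos(a),np.sin(a),0]);z=np.array([0,0,-1.]);x=np.cross(y,z)
        w=(R0.inv()*Ro.from_matrix(np.c_[x,y,z])).as_rotvec()
        if best is None or np.linalg.norm(w)<np.linalg.norm(best): best=w
    return np.round(np.r_[best/2/np.pi,R0.inv().apply(np.array(pos)-s["position"])/0.5],4).tolist()
E
python3 - <<'E'
from h import *
from scipy.optimize import least_squares
obs={"top":[(69.2,201.8),(188.8,251.5)],"scene":[(489,140.7),(386,160.5)]}
def f(p,only=None):
    c,s=np.cos(p[2]),np.sin(p[2]);r=[]
    E=np.array([[p[0]-s*.1*k,p[1]+c*.1*k,.181] for k in (1,-1)])
    for n in obs:
        if only in (None,n): r.append((proj(n,E)-obs[n]).ravel())
    return np.concatenate(r)
for o in (None,"top","scene"):
    r=least_squares(f,[.52,.265,-.4],args=(o,));print(o,r.x[:2],np.degrees(r.x[2]),np.round(r.fun,1))
def hd(n,a,b,x0,y0,z):
    P=unproj(n,np.array([a,b])/4+[x0,y0],z);d=P[1]-P[0];print(n,z,np.degrees(np.arctan2(d[1],d[0])),np.linalg.norm(d),P.mean(0))
hd("scene",(447,45),(100,114),350,110,.134)
hd("scene",(548,455),(190,528),350,110,.035)
hd("top",(372,80),(750,227),40,160,.035)
print(row((.462,-.3145,.242),90)); print(row((.462,-.3145,.012),90))
E
```

```text
None [0.52300684 0.26737162] -22.053622611058696 [ 2.1 -0.1 -1.2 -0.9 -1.9 -0.7  1.9 -1.4]
top [0.52216269 0.26799979] -21.765637252423424 [ 1.5  0.8 -1.5 -0.7]
scene [0.52521446 0.26522933] -22.74971769887034 [-1.6  0.9  1.6 -0.6]
scene 0.134 -111.2987903410753 0.18927118269306512 [0.43033128 0.30722167 0.134     ]
scene 0.035 -112.52615881306608 0.19019060584516806 [0.60983437 0.23001834 0.035     ]
top 0.035 -110.92828531148044 0.19049227227177007 [0.60298505 0.23048872 0.035     ]
[-0.0, 0.0, 0.0487, -0.6918, 0.4719, 0.0007]
[-0.0, 0.0, 0.0487, -0.6918, 0.472, 0.4607]
```

Emit:
carry_out(plan=[0, 0, 0.0487, -0.6918, 0.472, 0.0, 1, 0, 0, 0.0487, -0.6918, 0.472, 0.0, 1, 0, 0, 0.0487, -0.6918, 0.472, 0.0, 1, 0, 0, 0.0487, -0.6918, 0.472, 0.0, 1, 0, 0, 0.0487, -0.6918, 0.472, 0.0, 1, 0, 0, 0.0487, -0.6918, 0.472, 0.0, 1, 0, 0, 0.0487, -0.6918, 0.472, 0.0, 1, 0, 0, 0.0487, -0.6918, 0.472, 0.0, 1])

```text
time: 1.5
position: [0.4491, -0.3303, 0.2427]
ee_rot: [0.0, 3.141, -0.0]
wrist_force: [0.8, -1.3, -0.2]
opening: 0.0856
finger_force: 0.0
```

Emit:
carry_out(plan=[0, 0, 0, 0, 0, 0, 1, 0, 0, 0, 0, 0, 0, 1, 0, 0, 0, 0, 0, 0, 1])

```text
time: 1.8
position: [0.4478, -0.3324, 0.2423]
ee_rot: [-0.001, -3.142, 0.0]
wrist_force: [-0.0, -0.4, -0.9]
opening: 0.0855
finger_force: 0.0
```

```bash
python3 - <<'E'
from h import *
s=bot.observe();print(s["time"],s["position"],s["ee_rot"],s["wrist_force"])
for z in (.242,.06,.012): print(row((.462,-.3145,z),90))
im=bot.grab_frame("top")
cv2.imwrite("pics/t1.png",im[:,:,::-1])
E
```

```text
1.8 [ 0.44781936 -0.33244398  0.24234866] [-5.31424935e-04 -3.14151984e+00  1.08872231e-04] [-0.04844457 -0.4160058  -0.92213462]
[-0.0, -0.0, -0.0001, -0.0283, 0.0359, 0.0007]
[-0.0, -0.0, -0.0001, -0.0284, 0.0359, 0.3647]
[-0.0, -0.0, -0.0001, -0.0284, 0.0359, 0.4607]
```

Emit:
carry_out(plan=[0, 0, 0, -0.0283, 0.036, 0.1, 1, 0, 0, 0, -0.0283, 0.036, 0.2, 1, 0, 0, 0, -0.0283, 0.036, 0.3, 1, 0, 0, 0, -0.0283, 0.036, 0.36, 1, 0, 0, 0, -0.0283, 0.036, 0.4, 1, 0, 0, 0, -0.0283, 0.036, 0.4, 1, 0, 0, 0, -0.0283, 0.036, 0.4, 1])

```text
time: 2.55
position: [0.462, -0.3152, 0.0426]
ee_rot: [-0.002, -3.141, 0.0]
wrist_force: [0.3, 0.5, 0.6]
opening: 0.0854
finger_force: 0.0
```

```bash
python3 - <<'E'
from h import *
print(row((.462,-.3145,.012),90))
im=bot.grab_frame("scene")
cv2.imwrite("pics/s2.png",cv2.resize(im[250:400,90:290,::-1],None,fx=4,fy=4))
E
```

```text
[-0.0, -0.0001, -0.0002, -0.0, 0.0014, 0.0613]
```

View pics/s2.png

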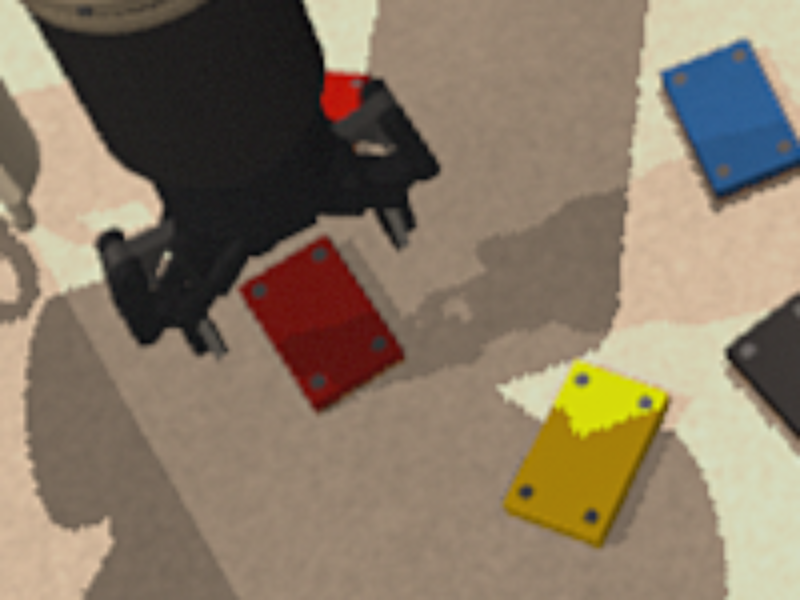

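The larger red base lies between the open fingers (crop px about (320,320)) and is squared up. The small red base at (345,95) is clear. I descend and close.

Emit:
carry_out(plan=[0, 0, 0, 0, 0.0014, 0.03, 1, 0, 0, 0, 0, 0.0014, 0.0613, 1, 0, 0, 0, 0, 0.0014, 0.0613, 1, 0, 0, 0, 0, 0.0014, 0.0613, 0.3, 0, 0, 0, 0, 0.0014, 0.0613, 0.3, 0, 0, 0, 0, 0.0014, 0.0613, 0.3, 0, 0, 0, 0, 0.0014, 0.0613, 0.3, 0, 0, 0, 0, 0.0014, 0.0613, 0.3])

```text
time: 3.4
position: [0.4632, -0.3138, 0.0133]
ee_rot: [-0.0, 3.139, -0.001]
wrist_force: [-1.9, 1.4, 8.5]
opening: 0.0462
finger_force: 60.8
```

Emit:
carry_out(plan=[0, 0, 0, 0, 0, 0, 0.3, 0, 0, 0, 0, 0, 0, 0.3, 0, 0, 0, 0, 0, 0, 0.3])

```text
time: 3.7
position: [0.4632, -0.3137, 0.0133]
ee_rot: [-0.001, 3.139, -0.001]
wrist_force: [-1.8, 1.4, 8.5]
opening: 0.046
finger_force: 60.8
```

Emit:
carry_out(plan=[0, 0, 0, 0, 0, -0.05, 0.3, 0, 0, 0, 0, 0, -0.15, 0.3, 0, 0, 0, 0, 0, -0.25, 0.3, 0, 0, 0, 0, 0, -0.35, 0.3, 0, 0, 0, 0, 0, -0.45, 0.3, 0, 0, 0, 0, 0, -0.5, 0.3, 0, 0, 0, 0, 0, -0.5, 0.3, 0, 0, 0, 0, 0, -0.5, 0.3])

```text
time: 4.5
position: [0.4621, -0.3131, 0.2622]
ee_rot: [0.001, 3.14, 0.0]
wrist_force: [-0.4, 0.2, -2.2]
opening: 0.0459
finger_force: 62.8
```

```bash
python3 - <<'E'
from h import *
s=bot.observe();print(s["position"],s["wrist_force"],s["opening"],s["finger_force"])
im=bot.grab_frame("scene")
u=proj("scene",s["position"])[0].astype(int);print(u)
x0,y0=u[0]-80,u[1]-60
cv2.imwrite("pics/s3.png",cv2.resize(im[y0:y0+120,x0:x0+160,::-1],None,fx=5,fy=5,interpolation=cv2.INTER_CUBIC))
print(row((.512,.271,.263),68),row((.49,0,.263),68))
E
```

```text
[ 0.46208582 -0.31310728  0.26215359] [-0.43194586  0.22828949 -2.20759897] 0.045892691827641614 62.78505206108093
[136 255]
[0.0001, -0.0001, 0.0611, -0.1002, 1.168, -0.0031] [0.0001, -0.0001, 0.0611, -0.0564, 0.626, -0.0035]
```

View pics/s3.png

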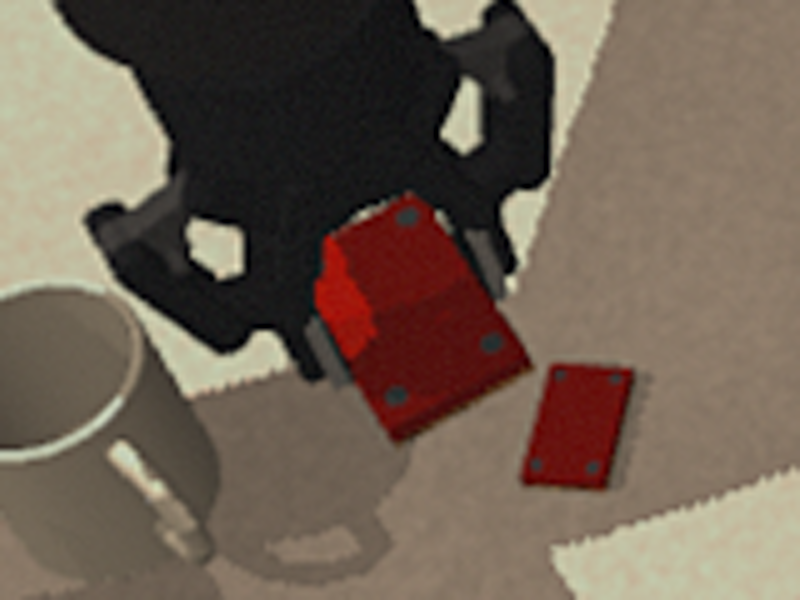

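Held level and square. I measure the base's centre along its length in the hand (corners at crop px (412,195), (328,236), (393,425), (530,357)).

```bash
python3 - <<'E'
from h import *
c=np.array([(412,195),(328,236),(393,428),(530,360)])/5+[56,195]
P=unproj("scene",c,.261);print(P,P.mean(0))
d=bot.cut_out("red_base","scene")
for q in d:
    v,u=np.nonzero(q["pixels"]);P=unproj("scene",np.c_[u,v],.258);print(len(u),q["conf"],P.mean(0),cv2.minAreaRect((P[:,:2]*1000).astype(np.float32)))
bot.grab_frame("top")
for n in ("scene","top"):
    print([(np.round(q["point"],4),q["conf"]) for q in bot.spot_point("red_base",n)])
E
```

```text
[[ 0.42605619 -0.29293492  0.261     ]
 [ 0.4247373  -0.32121809  0.261     ]
 [ 0.50036949 -0.33545406  0.261     ]
 [ 0.50314785 -0.2910735   0.261     ]] [ 0.46357771 -0.31017015  0.261     ]
1351 0.93 [ 0.46453451 -0.31326385  0.258     ] ((461.6911926269531, -314.558349609375), (84.35457611083984, 49.76023483276367), 1.0445915460586548)
1108 0.93 [ 0.70068168 -0.27974814  0.258     ] ((700.2252197265625, -279.33184814453125), (38.417903900146484, 59.598167419433594), 33.4373779296875)
441 0.61 [ 0.52823879 -0.28970812  0.258     ] ((528.6939697265625, -289.64178466796875), (27.733224868774414, 44.10209655761719), 50.40568542480469)
[(array([ 0.5903, -0.2501,  0.0019]), 0.86), (array([ 0.4585, -0.3118,  0.2495]), 0.71), (array([ 0.3624, -0.2624, -0.0017]), 0.57)]
[(array([ 0.4587, -0.3108,  0.2455]), 0.54)]
```

Emit:
carry_out(plan=[0, 0, 0.0611, -0.01, 0.09, 0, 0.3, 0, 0, 0.0611, -0.02, 0.18, 0, 0.3, 0, 0, 0.0611, -0.028, 0.27, 0, 0.3, 0, 0, 0.0611, -0.036, 0.36, 0, 0.3, 0, 0, 0.0611, -0.043, 0.45, 0, 0.3, 0, 0, 0.0611, -0.05, 0.54, 0, 0.3, 0, 0, 0.0611, -0.0564, 0.626, 0, 0.3, 0, 0, 0.0611, -0.0564, 0.626, 0, 0.3])

```text
time: 5.55
position: [0.4908, 0.0036, 0.261]
ee_rot: [-0.593, -3.085, -0.0]
wrist_force: [0.2, -0.8, -0.6]
opening: 0.0461
finger_force: 62.8
```

```bash
python3 - <<'E'
from h import *
print(row((.512,.271,.24),68))
E
```

```text
[-0.0, -0.0001, 0.0007, 0.1589, 0.5125, 0.042]
```

Emit:
carry_out(plan=[0, 0, 0.0007, 0.027, 0.085, 0.0, 0.3, 0, 0, 0.0007, 0.054, 0.17, 0.0, 0.3, 0, 0, 0.0007, 0.081, 0.256, 0.0, 0.3, 0, 0, 0.0007, 0.108, 0.342, 0.0, 0.3, 0, 0, 0.0007, 0.133, 0.428, 0.0, 0.3, 0, 0, 0.0007, 0.15, 0.485, 0.0, 0.3, 0, 0, 0.0007, 0.1589, 0.5125, 0.02, 0.3, 0, 0, 0.0007, 0.1589, 0.5125, 0.042, 0.3])

```text
time: 6.35
position: [0.5129, 0.2681, 0.2389]
ee_rot: [-0.604, -3.082, 0.002]
wrist_force: [0.1, 0.1, -1.7]
opening: 0.0462
finger_force: 62.8
```

Emit:
carry_out(plan=[0, 0, 0, 0, 0, 0, 0.3, 0, 0, 0, 0, 0, 0, 0.3, 0, 0, 0, 0, 0, 0, 0.3])

```text
time: 6.65
position: [0.5132, 0.2659, 0.2411]
ee_rot: [0.608, 3.082, 0.0]
wrist_force: [-0.9, 0.3, -0.9]
opening: 0.0461
finger_force: 62.7
```

```bash
python3 - <<'E'
from h import *
s=bot.observe();print(s["time"],s["position"],s["opening"],s["wrist_force"])
print(row((.512,.271,.198),68))
ims=[]
for n in ("scene","top"):
    im=bot.grab_frame(n);u=proj(n,s["position"]-[0,0,.03])[0].astype(int)
    ims.append(cv2.resize(im[u[1]-75:u[1]+75,u[0]-50:u[0]+50,::-1],None,fx=4,fy=4,interpolation=cv2.INTER_CUBIC));print(u)
    print(n,[(np.round(q["point"],4),round(q["conf"],2)) for q in bot.spot_point("red_base",n)],[np.round(q["point"],4) for q in bot.spot_point("bar",n)])
cv2.imwrite("pics/s4.png",np.hstack(ims))
E
```

```text
6.65 [0.51320244 0.26594145 0.2411286 ] 0.04611633368785607 [-0.87625385  0.26126581 -0.87448283]
[0.0001, 0.0001, -0.0009, 0.0061, 0.0084, 0.0863]
[436 135]
scene [(array([ 0.3623, -0.2628, -0.0004]), 0.86), (array([0.51  , 0.2693, 0.2282]), 0.8)] [array([0.5256, 0.2669, 0.1833])]
[122 228]
top [(array([ 0.3619, -0.2638,  0.0005]), 0.96), (array([0.513 , 0.2717, 0.2267]), 0.6)] [array([0.5217, 0.2649, 0.1836])]
```

View pics/s4.png

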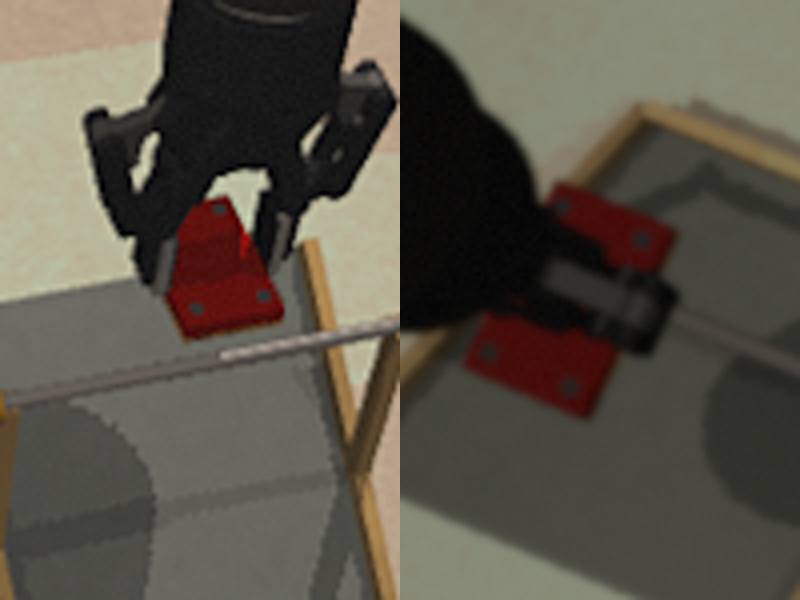

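The base is level, lengthwise across the bar and above it, squared to the ramp. I lower it.

Emit:
carry_out(plan=[0, 0, 0, 0.004, 0.008, 0.02, 0.3, 0, 0, 0, 0.004, 0.008, 0.04, 0.3, 0, 0, 0, 0.004, 0.008, 0.06, 0.3, 0, 0, 0, 0.004, 0.008, 0.074, 0.3, 0, 0, 0, 0.004, 0.008, 0.084, 0.3, 0, 0, 0, 0.004, 0.008, 0.084, 0.3, 0, 0, 0, 0.004, 0.008, 0.084, 0.3, 0, 0, 0, 0.004, 0.008, 0.084, 0.3])

```text
time: 7.75
position: [0.5129, 0.2716, 0.1991]
ee_rot: [0.606, 3.082, 0.001]
wrist_force: [-0.7, -0.1, -1.1]
opening: 0.0458
finger_force: 62.8
```

```bash
python3 - <<'E'
from h import *
s=bot.observe();print(s["position"],s["wrist_force"],s["moment"])
print(row((.5133,.2701,.1965),68))
E
```

```text
[0.51286752 0.27160025 0.19913749] [-0.68965314 -0.14788436 -1.11489221] [-0.00474081  0.006171    0.02975641]
[0.0001, 0.0001, -0.0007, -0.0019, -0.0025, 0.0053]
```

Emit:
carry_out(plan=[0, 0, 0, 0, 0, 0.002, 0.3, 0, 0, 0, 0, 0, 0.004, 0.3, 0, 0, 0, 0, 0, 0.004, 0.3])

```text
time: 8.05
position: [0.5126, 0.2714, 0.1967]
ee_rot: [0.606, 3.082, 0.0]
wrist_force: [-0.0, 0.4, -0.9]
opening: 0.0459
finger_force: 62.8
```

Emit:
carry_out(plan=[0, 0, 0, 0, 0, 0.001, 0.3, 0, 0, 0, 0, 0, 0.002, 0.3, 0, 0, 0, 0, 0, 0.002, 0.3])

```text
time: 8.35
position: [0.5126, 0.2715, 0.1965]
ee_rot: [0.606, 3.082, 0.001]
wrist_force: [-2.9, -0.0, 5.7]
opening: 0.0459
finger_force: 63.5
```

Contact comes at the predicted height, so I release.

Emit:
carry_out(plan=[0, 0, 0, 0, 0, 0, 1, 0, 0, 0, 0, 0, 0, 1, 0, 0, 0, 0, 0, 0, 1, 0, 0, 0, 0, 0, 0, 1, 0, 0, 0, 0, 0, 0, 1, 0, 0, 0, 0, 0, 0, 1, 0, 0, 0, 0, 0, 0, 1, 0, 0, 0, 0, 0, 0, 1])

```text
time: 9.15
position: [0.5126, 0.2714, 0.1956]
ee_rot: [0.606, 3.082, -0.0]
wrist_force: [-0.3, 0.7, -0.0]
opening: 0.0853
finger_force: 0.0
```

Emit:
carry_out(plan=[0, 0, 0, 0, 0, -0.05, 1, 0, 0, 0, 0, 0, -0.15, 1, 0, 0, 0, 0, 0, -0.25, 1, 0, 0, 0, 0, 0, -0.25, 1, 0, 0, 0, -0.0, -0.1, -0.25, 1, 0, 0, 0, 0, -0.2, -0.25, 1, 0, 0, 0, 0, -0.3, -0.25, 1, 0, 0, 0, 0, -0.4, -0.25, 1])

```text
time: 9.95
position: [0.4358, 0.0848, 0.3206]
ee_rot: [0.605, 3.082, 0.0]
wrist_force: [0.2, -0.7, 0.4]
opening: 0.0854
finger_force: 0.0
```

```bash
python3 - <<'E'
from h import *
ims=[]
for n in ("scene","top"):
    im=bot.grab_frame(n);u=proj(n,np.array([.52,.265,.08]))[0].astype(int)
    u[0]=max(u[0],65)
    ims.append(cv2.resize(im[u[1]-80:u[1]+80,u[0]-65:u[0]+65,::-1],None,fx=3,fy=3,interpolation=cv2.INTER_CUBIC))
cv2.imwrite("pics/s5.png",np.hstack(ims))
s=bot.observe();print(s["time"],s["position"])
E
```

```text
10.05 [0.43456304 0.08252641 0.32160594]
```

View pics/s5.png

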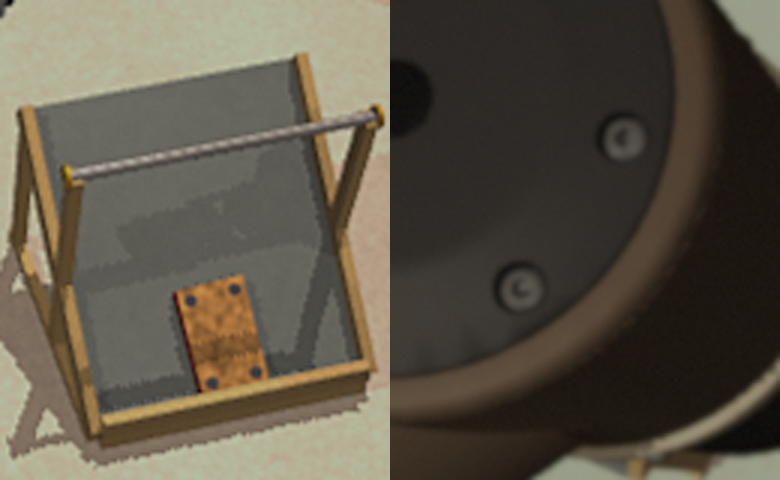

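The scene view shows the base cork side up, flat on the board against the kerb, at crop px about (225,335). The arm is clear. I let it settle and hand in.

Emit:
carry_out(plan=[0, 0, 0, 0, 0, 0, 1, 0, 0, 0, 0, 0, 0, 1, 0, 0, 0, 0, 0, 0, 1, 0, 0, 0, 0, 0, 0, 1, 0, 0, 0, 0, 0, 0, 1, 0, 0, 0, 0, 0, 0, 1])

```text
time: 10.65
position: [0.437, 0.0867, 0.3204]
ee_rot: [-0.606, -3.082, 0.001]
wrist_force: [-1.2, 0.5, 0.0]
opening: 0.0851
finger_force: 0.0
```

```bash
python3 -c "
from station import bot
print(bot.close_job())"
```

```text
the job is handed in; nothing more can be done
None
```

The red base tipped over the bar and lies flat on the ramp board against the kerb, cork side up; the blue base was not touched, and the job was handed in at about 10.7 s.

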